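# Unlock the cartridge bay, press the cartridge home and hold it

## Robot

A 6-joint arm with a two-finger parallel gripper is mounted at the origin on the work surface. World frame = base frame: x ahead of the robot, y to its left, z up, the work surface at z = 0. Lengths are in m, angles in rad, forces in N, time in s.
With the tool pointing down it reaches from about 0.4 to 0.825 m from the base axis. Payload 7 kg.
Tool frame: the origin (TCP) lies midway between the tips of the shut fingers; the grasp point (between the pads) lies 19 mm behind it; z points along the fingers, x is the direction in which the jaws open and shut, and the axes are right-handed (so a half turn about z gives the same grasp; the last joint's range is limited). The gripper opens to 85 mm and grips with 20 to 120 N. Pads are 22 mm wide; open, the fingers measure 114 mm over their backs; the gripper's body (76 mm by 85 mm) begins 54 mm behind the grasp point. The pads swing forward as they close: fully open they stand 13 mm farther back than shut.
Start: joints at [1.404, 0.359, 0.012, 0, -1.224, -0.288], TCP at [0.297, 0.606, 0.231] pointing down, gripper open.
Joint ranges: [-3.07, 3.07], [-1.43, 2.12], [-1.02, 1.25], [-3.03, 1.67], [-3.05, -0], [-3.03, 3.03]. Speed limits (rad/s): [2.39, 2.39, 3.01, 3.14, 3.14, 3.14].

## Interface

Orientations are given as a 3x3 rotation matrix whose columns are the frame's x, y, z axes.
In Python, from rig import bot, camera, hand_in, spotter gives the robot as it stands. The module is installed in compiled form; this text tells all that it offers.
- The arm moves only by the tool jog_arm, never from a script. Its argument "deltas" is a list of rows, each a list of 6 numbers: the shift along the world's x, y, z in m, then the turn, a rotation vector about the world's x, y, z in degrees. A call has 1 to 12 rows; each row is the pose to reach, as a shift and turn from the pose measured when the call began; what a row does not reach only later rows make up. A row lasts 1/10 s, in which the tool goes at most 50 mm and 8.59 degrees, less where a joint would pass 70% of its speed; a pose out of reach is approached as far as the arm can. A call with a gripper value outside its range is refused whole. "jaw" is the finger opening in m, from 0 to 0.0854, set as the call begins (left out, the last holds). The fingers move at their own pace and stop on an object; "force" is the grip in N (left out, the last holds). Time passes only in rows, so rows that repeat a pose let the fingers close. It gives the time, the measured TCP pose, the force and the opening at its end, in the units of the state.
- bot.read_state(): the state, without advancing time (a new reading comes with each control period).
- camera(name): name is "scene" or "top" or "wrist"; returns a dict with "image" (420x560x3 uint8, red, green, blue), "fx", "fy", "cx", "cy" (pixels), "k1" (the pictures are not rectified: a ray, as slopes to the right and down, at radius r is drawn at 1 + k1 r^2 times it, then the intrinsics apply), "rvec" (rotation vector, rad) and "tvec" (3), from world to camera coordinates, as OpenCV has them. Camera axes: x right, y down, z forward; pixel columns grow to the right and rows downward; lengths in m; the calibration is good to about 2 mm. A picture is of the moment at which its call begins. There is no depth.
- hand_in(): hands the job in, once; it reports no verdict.
Trained networks look in a picture, given as the dict that the camera call returned (one of the last four; its "shot" number tells which), for a name from the list of things; names that differ only in an ending like _2 or _b are one class to them, and where a whole thing is asked for, a point or a joint stands for the part that bears it (a point fixed in the world has none). Each returns a list of dicts, best first, with "conf" (0 to 1); they miss things now and then, are a little off and sometimes report something else, mostly with a low value. They report only what shows in the picture. A call takes as long as a camera call.
- spotter.spot_in(picture, target): "rect" ([left, top, right, bottom] in pixels, round what is visible of it).
- spotter.outline_of(picture, target): "region" (420x560 bool, what is visible of it) and "rect" ([left, top, right, bottom] in pixels, round what is visible of it).
- spotter.spot_point(picture, target): "position" ([column, row] in pixels: a listed point, or the origin of a listed thing).
The state is a dict: "time_s": time; "qpos": joint angles; "joint_vel": joint speeds; "tau": joint torques, N m; "position": TCP position; "eef_rot": TCP orientation; "wrist_force": force on the tool from outside, world axes, zero at the start; "wrist_torque": the same for the moment, N m; "gripper_width": opening from 0.0 (shut) to 1.0 (fully open).
Only numpy, scipy, OpenCV 4.12 (cv2) and the standard library are available. Lean on these libraries where they do the work, as an engineer would, in place of code of your own. Each camera call takes 0.05 s, during which the arm holds its last target. There are 200 camera calls.

## Task

Slide the bay's transport lock knob to its open end stop, then put the reagent cartridge into the bay's channel and press it against the sprung plunger until it bears on the hard stop. Finish while still holding it pressed flat and straight against the stop: do not let go, because the plunger would push it back out. Press firmly but do not ram it, and leave the other things on the counter alone.

Things in the scene. Friction and masses are not known exactly. Their poses are not given: they have to be found in the camera images.
- bay: cartridge bay fixed to the counter. Origin on the counter; x along the channel to the plunger, y to the lock knob's side, z up. Base plate x -130 to 110 mm, y +-50 mm, top (channel floor) 10 mm up. Open-topped channel 40 mm wide (y +-20 mm), x -130 to 25 mm, between walls 8 mm thick with tops 18 mm above the counter; open at its -x end. The cartridge goes in lengthwise
- seat (a point): where the centre of the underside of the cartridge is when fully home: on the channel floor, at bay x = 0, y = 0, 10 mm above the counter
- stop: the hard stop: white block at the +x end of the channel, fixed in the bay (same origin and axes as the bay). Flat front face at bay x = 40 mm, y +-30 mm, up to 60 mm above the counter, back at x = 100 mm; the plunger comes out of its middle. The cartridge's end face must bear on its front face
- plunger (a joint): travel of the sprung plunger, m: 0 = fully out, 0.015 when the cartridge bears on the hard stop. It moves along bay +x. Its spring pushes back with 3 N at the start and 10 N at 0.015, and pushes the cartridge back out if it is let go
- plunger_face (a point): centre of the face of the plunger, a round steel pin of 14 mm diameter, 40 mm above the counter; at bay x = +25 mm when fully out
- lock (a joint): transport lock, m: 0 = fully locked, 0.045 = open, at its end stop. Starts at 0 to 0.012; slides along bay +y with about 1.5 N of friction and stays where it is left. While it is not open, a steel bar (8 mm square, at bay x 27 to 35 mm, 19 to 27 mm above the counter) lies across the channel and keeps the cartridge from the stop
- lock_grip (a point): centre of the top of the lock's black knob: an upright block 20 mm (bay x) by 18 mm (bay y), its top 62 mm above the counter, free on its sides from 28 mm up. At bay x = +55 mm, y = 70 mm + lock joint value; the stop block (y up to 30 mm, 60 mm tall) is beside it
- cartridge: the reagent cartridge, a loose white block 80 (its x) x 34 (its y) x 48 mm (z, up) with three round grey ports on top and a dark band at its foot, alike at both ends (either end may go first); the tallest white block on the counter outside the bay. Origin at the centre of its underside. About 0.15 kg. Starts upright on the counter to the robot's right
- cassette: bystander: small flat white cassette, 50 x 30 x 22 mm (much lower and shorter than the cartridge); origin at the centre of its underside
- vial: bystander: small round capped vial, 30 mm in diameter, 55 mm tall; origin at the centre of its underside
- dish: bystander: shallow glass dish, 64 mm in diameter, 14 mm tall; origin at the centre of its underside
- tipbox: bystander: open grey pipette-tip box with dividers, 115 x 80 x 55 mm; origin at the centre of its underside
- soap: bystander: round green bottle, 72 mm in diameter, 160 mm tall; origin at the centre of its underside
- mug: bystander: white mug, 76 mm in diameter, 85 mm tall, handle to its +y; origin at the centre of its underside
- tuberack: bystander: black tube rack, 60 x 160 x 45 mm, with capped tubes standing up to about 85 mm; origin at the centre of its underside

How it is judged:
By the outcome, as a careful person would: the job done as asked, in the order asked, and still so for the second after the job is handed in, while the arm keeps its last pose, push and grip.
It also fails if it takes over 61 s, if anything falls off the work surface, if the arm or the gripper's body presses on something with over 40 N, if the wrist force passes 120 N, or if a joint passes its speed limit or range.

## Working session

There is one attempt and no reset: what is moved stays moved. The work goes in short steps, Python scripts to look and compute and a tool call to move; the robot and the scene stay as the last step left them, time stands still between calls to the robot, and variables do not carry over. Pictures are saved under pics/ and viewed, about 8 in all and at most 12, crops included, and the job is handed in when it is done.

Besides the shell and the picture viewer there is one more tool, called after "Call:" as name([rows], argument=value, ...), one row to a line, values as JSON. jog_arm: Moves the arm, as the interface text tells. Its arguments: {"type":"object","properties":{"deltas":{"type":"array","items":{"type":"array","items":{"type":"number"}}},"jaw":{"type":"number"},"force":{"type":"number"}},"required":["deltas"]}

```bash
mkdir -p pics; ls; cat > h.py <<'E'
import numpy as np, cv2
from rig import bot, camera, hand_in, spotter
def ray(c,px):
    u=np.array([(px[0]-c['cx'])/c['fx'],(px[1]-c['cy'])/c['fy']]); s=u.copy()
    for _ in range(30): s=u/(1+c['k1']*(s@s))
    R=cv2.Rodrigues(np.array(c['rvec'],float))[0]; t=np.array(c['tvec'],float).ravel()
    return -R.T@t, R.T@np.array([s[0],s[1],1.])
def onz(c,px,z):
    o,d=ray(c,px); return o+d*(z-o[2])/d[2]
def proj(c,P):
    R=cv2.Rodrigues(np.array(c['rvec'],float))[0]; p=R@np.asarray(P,float)+np.array(c['tvec'],float).ravel()
    s=p[:2]/p[2]; s=s*(1+c['k1']*(s@s)); return np.array([c['fx']*s[0]+c['cx'],c['fy']*s[1]+c['cy']])
def save(c,n): cv2.imwrite('pics/'+n,cv2.cvtColor(c['image'],cv2.COLOR_RGB2BGR))
E
python3 - <<'E'
from h import *
np.set_printoptions(precision=4,suppress=True)
for n in ['top','scene']:
    c=camera(n); save(c,n+'0.png'); o,_=ray(c,[0,0]); print(n,o)
    for t,z in [('bay',0),('seat',.01),('plunger_face',.04),('lock_grip',.062),('cartridge',0),('stop',0)]:
        print(t,[(round(d['conf'],2),np.round(d['position'],1),onz(c,d['position'],z)) for d in spotter.spot_point(c,t)[:2]])
s=bot.read_state(); print(s)
E
```

```text
pics
top [ 0.4243 -0.0625  1.3834]
bay [(0.9, array([228.4, 242. ]), array([0.5091, 0.1269, 0.    ])), (0.61, array([341. , 195.3]), array([ 0.6795, -0.259 ,  0.    ]))]
seat [(0.56, array([223.7, 242.2]), array([0.5074, 0.1416, 0.01  ]))]
plunger_face []
lock_grip [(0.62, array([207.6, 216.3]), array([0.5889, 0.1908, 0.062 ]))]
cartridge [(0.74, array([294.9, 277. ]), array([ 0.395 , -0.1034,  0.    ])), (0.69, array([345.1, 250.7]), array([ 0.4875, -0.2736,  0.    ]))]
stop [(0.72, array([226.4, 239.6]), array([0.5172, 0.1341, 0.    ])), (0.4, array([340.5, 193.2]), array([ 0.6869, -0.2573,  0.    ]))]
scene [1.2725 0.1383 0.6967]
bay [(0.9, array([361.2, 218.5]), array([0.5119, 0.1289, 0.    ]))]
seat [(0.75, array([360.6, 216.5]), array([0.5156, 0.1265, 0.01  ]))]
plunger_face [(0.75, array([285.6, 180.9]), array([ 0.4565, -0.0937,  0.04  ]))]
lock_grip [(0.74, array([388.5, 224.9]), array([0.5851, 0.1946, 0.062 ]))]
cartridge [(0.75, array([223.8, 184. ]), array([ 0.4677, -0.2801,  0.    ])), (0.45, array([385.8, 223.3]), array([0.5137, 0.1929, 0.    ]))]
stop []
{'time_s': 0.7, 'qpos': array([ 1.4041,  0.3586,  0.0119, -0.    , -1.2241, -0.2881]), 'joint_vel': array([-0.0013,  0.0005, -0.0013, -0.0013,  0.0009, -0.0001]), 'tau': array([ -0.0005, -58.276 ,  29.3617,   6.9407,  -0.0005,  -0.    ]), 'position': array([0.2965, 0.6063, 0.2313]), 'eef_rot': array([[-0.4393, -0.8983, -0.    ],
       [-0.8983,  0.4393,  0.    ],
       [-0.    ,  0.    , -1.    ]]), 'wrist_force': array([-0.303 , -0.0867, -0.2339]), 'wrist_torque': array([ 0.0298,  0.005 , -0.0206]), 'gripper_width': 0.9969545993861473}
```

```bash
python3 -c "
import cv2
a=cv2.imread('pics/top0.png');cv2.imwrite('pics/topc.png',cv2.resize(a[150:330,140:400],None,fx=3,fy=3,interpolation=2))
"
```

```text
(no output)
```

View pics/topc.png

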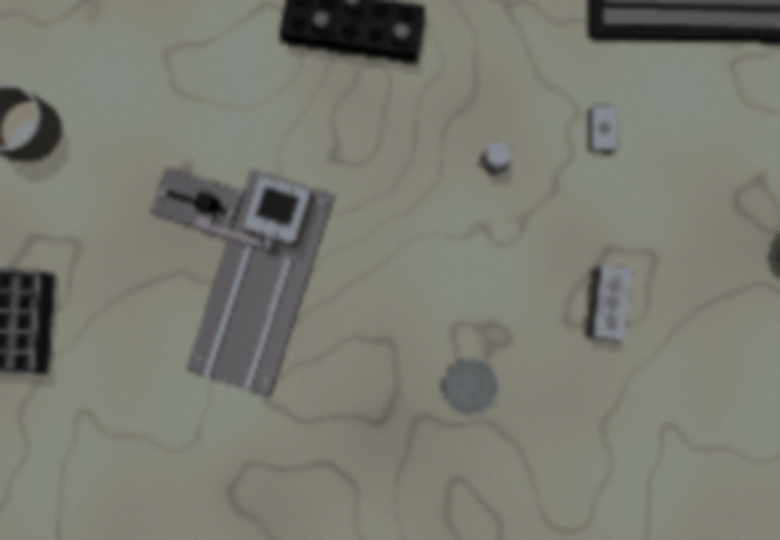

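View pics/scene0.png

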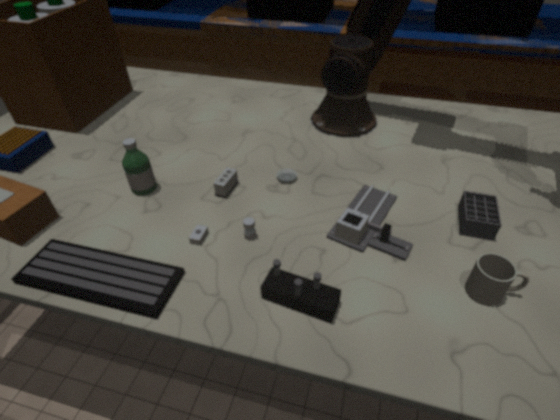

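The top view shows the bay with its near-end corners at crop (190,370) and (270,394), the far right corner at (333,193) and the knob at (207,203). The cartridge is at crop (610,302) and the dish at (470,386). The scene view agrees with this layout.

```bash
python3 - <<'E'
from h import *
np.set_printoptions(precision=4,suppress=True)
c=camera('top')
f=lambda a:(140+a[0]/3,150+a[1]/3)
P=[onz(c,f(a),z)[:2] for a,z in [((190,370),.01),((270,394),.01),((333,193),.01)]]
print(P)
w=P[0]-P[1]; l=P[2]-P[1]
print(np.linalg.norm(w),np.linalg.norm(l),np.degrees(np.arctan2(l[1],l[0])),np.degrees(np.arctan2(-w[0],w[1])))
l/=np.linalg.norm(l); n=np.array([-l[1],l[0]])
print('bay0',(P[0]+P[1])/2+.130*l)
print('knob',onz(c,f((207,203)),.05))
r=spotter.outline_of(c,'cartridge')
for d in r[:2]:
    print(d['conf'],d['rect'])
C=[onz(c,f(a),.048)[:2] for a in [(602,265),(633,267),(625,342),(596,338)]];print(C,np.mean(C,0))
E
```

```text
[array([0.4001, 0.2074]), array([0.3756, 0.1156]), array([0.6052, 0.0511])]
0.09503217912504175 0.2384208762489824 -15.685764084250057 -14.913053222057014
bay0 [0.513  0.1263]
knob [0.5859 0.1882 0.05  ]
0.81 [338.9, 237.4, 347.9, 263.9]
[array([ 0.526 , -0.2514]), array([ 0.5244, -0.2858]), array([ 0.4418, -0.2772]), array([ 0.4456, -0.2452])] [ 0.4844 -0.2649]
```

Call:
jog_arm([
  [0.03,-0.05,0.02,0,0,0],
  [0.06,-0.1,0.04,0,0,0],
  [0.09,-0.15,0.06,0,0,0],
  [0.12,-0.2,0.07,0,0,0],
  [0.14,-0.25,0.07,0,0,0],
  [0.15,-0.3,0.07,0,0,0],
  [0.16,-0.35,0.07,0,0,0],
  [0.18,-0.4,0.07,0,0,0],
  [0.2,-0.44,0.07,0,0,0],
  [0.2,-0.45,0.07,0,0,0],
  [0.2,-0.45,0.07,0,0,0],
])

```text
time_s: 1.9
position: [0.4973, 0.1521, 0.3018]
eef_rot: [[-0.443, -0.897, 0.001], [-0.897, 0.443, -0.0], [-0.0, -0.001, -1.0]]
wrist_force: [-0.1, 1.2, -0.6]
gripper_width: 0.997
```

```bash
python3 - <<'E'
from h import *
np.set_printoptions(precision=4,suppress=True)
c=camera('wrist'); save(c,'w1.png'); print(ray(c,[280,210]))
for t,z in [('bay',0),('seat',.01),('plunger_face',.04),('lock_grip',.062)]:
    print(t,[(round(d['conf'],2),np.round(d['position'],1),onz(c,d['position'],z)) for d in spotter.spot_point(c,t)[:2]])
E
```

```text
(array([0.5641, 0.1184, 0.4449]), array([-0.2558,  0.1138, -0.9602]))
bay [(0.73, array([286.7, 146.7]), array([0.5131, 0.1291, 0.    ]))]
seat [(0.56, array([286.6, 147.2]), array([0.5138, 0.1292, 0.01  ]))]
plunger_face [(0.59, array([286.7, 129.4]), array([0.5343, 0.1201, 0.04  ]))]
lock_grip [(0.97, array([201.2, 114.1]), array([0.5875, 0.1907, 0.062 ]))]
```

View pics/w1.png

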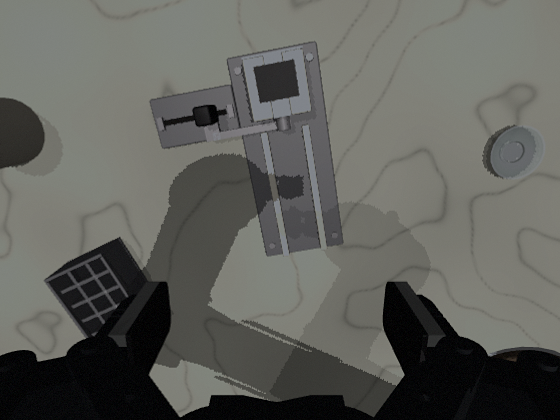

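The wrist view shows the whole base plate, with corners at (267,256), (343,244), (228,57) and (316,41), and the knob top near (205,112). I'll fit the bay pose to these corners.

```bash
cat >> h.py <<'E'
from scipy.optimize import least_squares
def fit(c,pairs,x0):
    def w(x,p):
        a=x[2]; return [x[0]+np.cos(a)*p[0]-np.sin(a)*p[1],x[1]+np.sin(a)*p[0]+np.cos(a)*p[1],p[2]]
    r=least_squares(lambda x:np.concatenate([proj(c,w(x,p))-q for p,q in pairs]),x0)
    return r.x,r.fun
E
python3 - <<'E'
from h import *
np.set_printoptions(precision=4,suppress=True)
c=camera('wrist')
b=[((-.13,.05,.01),(267,256)),((-.13,-.05,.01),(343,244)),((.11,.05,.01),(228,57)),((.11,-.05,.01),(316,41))]
x,r=fit(c,b,[.513,.128,-.27]); print(x,np.degrees(x[2]),r)
for p in [(.055,.075,.062),(.055,.082,.062),(.025,0,.04)]:
    a=x[2];W=[x[0]+np.cos(a)*p[0]-np.sin(a)*p[1],x[1]+np.sin(a)*p[0]+np.cos(a)*p[1],p[2]]; print(W,proj(c,W))
E
```

```text
[ 0.5097  0.1339 -0.2805] -16.071417935009826 [-0.7446  0.7205  0.6053  0.2219 -1.2538  0.359   1.35   -0.9007]
[np.float64(0.5832991306726959), np.float64(0.19073721290454115), 0.062] [207.3766 114.3466]
[np.float64(0.5852369780039735), np.float64(0.19746363451789994), 0.062] [200.5894 115.5856]
[np.float64(0.5337089594946134), np.float64(0.12697346989545752), 0.04] [285.3223 129.7768]
```

Call:
jog_arm([
  [0.02,0.01,0,0,0,-8],
  [0.04,0.02,0,0,0,-16],
  [0.06,0.03,0,0,0,-24],
  [0.088,0.039,-0.02,0,0,-32],
  [0.088,0.039,-0.04,0,0,-40],
  [0.088,0.039,-0.06,0,0,-48],
  [0.088,0.039,-0.08,0,0,-56],
  [0.088,0.039,-0.1,0,0,-64],
  [0.088,0.039,-0.12,0,0,-72],
  [0.088,0.039,-0.12,0,0,-79.7],
  [0.088,0.039,-0.12,0,0,-79.7],
  [0.088,0.039,-0.12,0,0,-79.7],
], jaw=0.055, force=40)

```text
time_s: 3.4
position: [0.5843, 0.1976, 0.1815]
eef_rot: [[-0.964, 0.265, 0.001], [0.265, 0.964, 0.0], [-0.0, 0.0, -1.0]]
wrist_force: [0.2, 1.2, -0.5]
gripper_width: 0.646
```

```bash
python3 - <<'E'
from h import *
np.set_printoptions(precision=4,suppress=True)
c=camera('wrist'); save(c,'w2.png'); s=bot.read_state(); print(s['position'],s['qpos'],ray(c,[280,210]))
for t,z in [('bay',0),('seat',.01),('plunger_face',.04),('lock_grip',.062)]:
    print(t,[(round(d['conf'],2),np.round(d['position'],1),onz(c,d['position'],z)) for d in spotter.spot_point(c,t)[:2]])
E
```

```text
[0.5844 0.1975 0.1817] [ 0.6421  0.2989 -0.1925  0.0002 -1.0785 -0.9109] (array([0.5631, 0.1244, 0.3245]), array([ 0.0647,  0.2721, -0.9603]))
bay [(0.87, array([333. ,  90.5]), array([0.5149, 0.1274, 0.    ]))]
seat [(0.67, array([338.2,  92.5]), array([0.5127, 0.1299, 0.01  ]))]
plunger_face [(0.8, array([313. ,  89.7]), array([0.5349, 0.1226, 0.04  ])), (0.65, array([340.6,  92.3]), array([0.5158, 0.1297, 0.04  ]))]
lock_grip [(0.76, array([272.3, 200.7]), array([0.5845, 0.1903, 0.062 ]))]
```

View pics/w2.png

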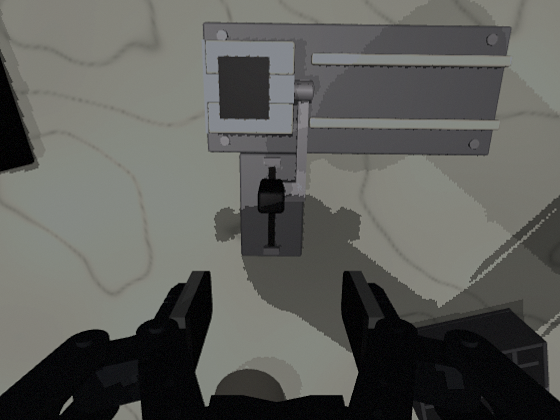

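The wrist view shows the plate corners at (204,23), (510,27), (490,155) and (209,151). The stop's top front edge runs from (295,40) to (293,133), and the knob top is near (271,197).

```bash
python3 - <<'E'
from h import *
np.set_printoptions(precision=4,suppress=True)
c=camera('wrist')
b=[((.11,-.05,.01),(204,23)),((-.13,-.05,.01),(510,27)),((-.13,.05,.01),(490,155)),((.11,.05,.01),(209,151)),((.04,-.03,.06),(295,40)),((.04,.03,.06),(293,133))]
x,r=fit(c,b,[.513,.128,-.27]); print(x,np.degrees(x[2]),r)
K=onz(c,(271,198),.062);print('knob',K)
a=x[2];d=K[:2]-x[:2];print('in bay',d@[np.cos(a),np.sin(a)],d@[-np.sin(a),np.cos(a)])
s=bot.read_state(); print(K-s['position'])
E
```

```text
[ 0.5106  0.1294 -0.284 ] -16.270623967803 [-1.6664 -1.4765  2.99   -1.3497 -1.077   0.6287 -1.0962  1.0609  0.4751
  0.842   0.0731  0.9848]
knob [0.5849 0.1873 0.062 ]
in bay 0.055191223787043935 0.07636328005449694
[ 0.0006 -0.0093 -0.1196]
```

Call:
jog_arm([
  [0,-0.01,-0.03,0,0,0],
  [0,-0.01,-0.06,0,0,0],
  [0,-0.01,-0.09,0,0,0],
  [0,-0.01,-0.12,0,0,0],
  [0,-0.01,-0.14,0,0,0],
  [0,-0.01,-0.147,0,0,0],
  [0,-0.01,-0.147,0,0,0],
  [0,-0.01,-0.147,0,0,0],
])

```text
time_s: 4.5
position: [0.5851, 0.187, 0.0358]
eef_rot: [[-0.963, 0.269, 0.002], [0.269, 0.963, 0.001], [-0.002, 0.002, -1.0]]
wrist_force: [0.9, 0.1, 1.3]
gripper_width: 0.645
```

Call:
jog_arm([
  [0,0,0,0,0,0],
  [0,0,0,0,0,0],
  [0,0,0,0,0,0],
  [0,0,0,0,0,0],
  [0,0,0,0,0,0],
  [0,0,0,0,0,0],
], jaw=0.0, force=30)

```text
time_s: 5.1
position: [0.5861, 0.1874, 0.0371]
eef_rot: [[-0.963, 0.268, 0.004], [0.268, 0.963, 0.002], [-0.003, 0.003, -1.0]]
wrist_force: [0.4, 0.2, 6.8]
gripper_width: 0.224
```

Call:
jog_arm([
  [0.0028,0.0096,0,0,0,0],
  [0.0056,0.0192,0,0,0,0],
  [0.0084,0.0288,0,0,0,0],
  [0.01,0.0345,0,0,0,0],
  [0.01,0.0345,0,0,0,0],
  [0.01,0.0345,0,0,0,0],
])

```text
time_s: 5.7
position: [0.5958, 0.2212, 0.0371]
eef_rot: [[-0.963, 0.268, 0.003], [0.268, 0.963, 0.0], [-0.003, 0.001, -1.0]]
wrist_force: [-0.4, -6.5, 3.6]
gripper_width: 0.229
```

Call:
jog_arm([
  [0.0006,0.0019,0,0,0,0],
  [0.0011,0.0038,0,0,0,0],
  [0.0017,0.0058,0,0,0,0],
  [0.0017,0.0058,0,0,0,0],
  [0.0017,0.0058,0,0,0,0],
])

```text
time_s: 6.2
position: [0.5958, 0.2217, 0.037]
eef_rot: [[-0.963, 0.269, -0.002], [0.269, 0.963, -0.008], [0.0, -0.008, -1.0]]
wrist_force: [-0.5, -23.8, 9.8]
gripper_width: 0.226
```

Call:
jog_arm([
  [0,-0.001,0,0,0,0],
  [0,-0.001,0,0,0,0],
  [0,-0.001,0,0,0,0],
  [0,-0.001,0.03,0,0,0],
  [0,-0.001,0.08,0,0,0],
  [0,-0.001,0.13,0,0,0],
  [0,-0.03,0.15,0,0,0],
  [0,-0.03,0.15,0,0,0],
  [0,-0.03,0.15,0,0,0],
], jaw=0.055)

```text
time_s: 7.1
position: [0.5958, 0.1922, 0.1874]
eef_rot: [[-0.963, 0.269, -0.001], [0.269, 0.963, -0.006], [-0.0, -0.006, -1.0]]
wrist_force: [0.0, 0.2, -0.4]
gripper_width: 0.646
```

```bash
python3 - <<'E'
from h import *
np.set_printoptions(precision=4,suppress=True)
c=camera('wrist'); save(c,'w3.png'); s=bot.read_state(); print(s['position'])
for t,z in [('bay',0),('seat',.01),('plunger_face',.04),('lock_grip',.062)]:
    print(t,[(round(d['conf'],2),np.round(d['position'],1),onz(c,d['position'],z)) for d in spotter.spot_point(c,t)[:2]])
a=-.284
for l in (.035,.04,.045):
    p=(.055,.07+l); print(proj(c,[.5106+np.cos(a)*p[0]-np.sin(a)*p[1],.1294+np.sin(a)*p[0]+np.cos(a)*p[1],.062]))
E
```

```text
[0.5954 0.1922 0.1864]
bay [(0.9, array([349.6,  92.3]), array([0.5115, 0.1265, 0.    ]))]
seat [(0.83, array([352.1,  95.3]), array([0.5119, 0.1292, 0.01  ]))]
plunger_face [(0.62, array([331.2,  92.3]), array([0.5325, 0.122 , 0.04  ]))]
lock_grip [(0.95, array([285.9, 244.4]), array([0.5956, 0.2226, 0.062 ])), (0.23, array([348.8,  94. ]), array([0.5241, 0.1262, 0.062 ]))]
[286.6802 234.4665]
[286.5508 240.4882]
[286.4227 246.4495]
```

View pics/w3.png

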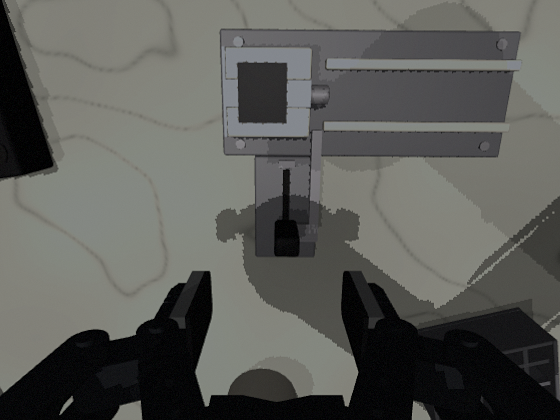

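The knob top is now at about (286,243), which matches a lock value near 0.045, and the bar is clear of the channel. I'll refit the bay, then go above the cartridge.

```bash
python3 - <<'E'
from h import *
np.set_printoptions(precision=4,suppress=True)
c=camera('wrist')
b=[((.11,-.05,.01),(221,29)),((-.13,-.05,.01),(520,32)),((-.13,.05,.01),(499,157)),((.11,.05,.01),(223,153)),((.04,-.03,.06),(312,47)),((.04,.03,.06),(309,138))]
x,r=fit(c,b,[.513,.128,-.27]); print(x,np.degrees(x[2]),r)
a=x[2]
for p in [(.025,-.02,.018),(-.13,-.02,.018),(-.13,.02,.018),(.025,.02,.018)]:
    print(proj(c,[x[0]+np.cos(a)*p[0]-np.sin(a)*p[1],x[1]+np.sin(a)*p[0]+np.cos(a)*p[1],p[2]]))
E
```

```text
[ 0.5104  0.1294 -0.2821] -16.161931601757843 [-2.4751 -1.1872  2.4868 -0.6172 -0.1254  1.4345 -0.5036  2.4698  0.3866
 -0.3128  0.1019 -0.5012]
[325.7449  69.0215]
[521.221   71.1789]
[511.3142 123.2226]
[323.3159 121.1977]
```

Call:
jog_arm([
  [-0.01,-0.05,0.02,0,0,-8],
  [-0.02,-0.09,0.04,0,0,-16],
  [-0.03,-0.14,0.05,0,0,-24],
  [-0.04,-0.18,0.05,0,0,-32],
  [-0.06,-0.23,0.05,0,0,-40],
  [-0.07,-0.27,0.05,0,0,-48],
  [-0.08,-0.32,0.05,0,0,-56],
  [-0.09,-0.36,0.05,0,0,-64],
  [-0.1,-0.41,0.05,0,0,-72],
  [-0.11,-0.46,0.05,0,0,-79],
  [-0.11,-0.46,0.05,0,0,-79],
  [-0.11,-0.46,0.05,0,0,-79],
], jaw=0.075)

```text
time_s: 8.6
position: [0.4849, -0.2691, 0.235]
eef_rot: [[0.082, 0.997, -0.01], [0.997, -0.082, 0.002], [0.002, -0.011, -1.0]]
wrist_force: [-0.8, 0.8, 0.3]
gripper_width: 0.88
```

```bash
python3 - <<'E'
from h import *
np.set_printoptions(precision=4,suppress=True)
c=camera('wrist'); save(c,'w4.png'); s=bot.read_state(); print(s['position'],s['eef_rot'],s['qpos'])
for t,z in [('cartridge',0)]:
    print(t,[(round(d['conf'],2),np.round(d['position'],1),onz(c,d['position'],z)) for d in spotter.spot_point(c,t)[:2]])
E
```

```text
[ 0.4853 -0.2681  0.2352] [[ 0.0801  0.9967 -0.0101]
 [ 0.9968 -0.0801  0.0025]
 [ 0.0017 -0.0103 -0.9999]] [-0.1521  0.1646 -0.2427 -0.001  -1.1739 -1.4985]
cartridge [(0.83, array([281.7, 181. ]), array([ 0.4848, -0.2638,  0.    ]))]
```

View pics/w4.png

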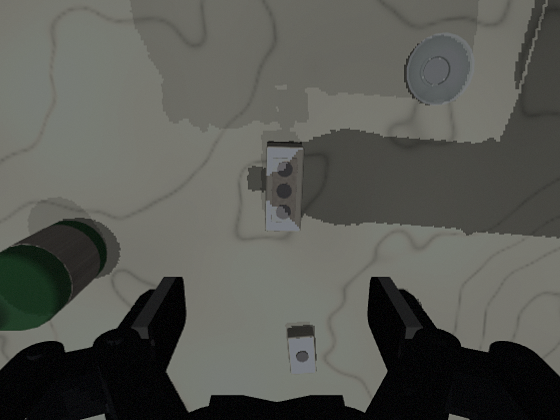

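The cartridge top has corners at (267,147), (302,148), (301,230) and (265,230), with ports at (285,169), (284,190) and (283,212). The soap bottle and cassette are clear of the fingers.

```bash
python3 - <<'E'
from h import *
np.set_printoptions(precision=4,suppress=True)
c=camera('wrist')
b=[((-.04,-.017,.048),(267,147)),((-.04,.017,.048),(302,148)),((.04,.017,.048),(301,230)),((.04,-.017,.048),(265,230)),((0,0,.048),(284,190)),((-.022,0,.048),(285,169)),((.022,0,.048),(283,212))]
x,r=fit(c,b,[.485,-.264,-.09]); print(x,np.degrees(x[2]),r)
r,_=fit(c,b[:4],[.485,-.264,-.09]);print(r)
s=bot.read_state(); R=s['eef_rot'];print(x[:2]-s['position'][:2],np.degrees(np.arctan2(R[1,0],R[0,0])))
S=spotter.spot_point(c,'soap');print(onz(c,S[0]['position'],0) if S else S)
E
```

```text
[ 0.4852 -0.2608 -0.0933] -5.343947416760558 [-1.2584 -0.6638  1.8142 -1.0803 -0.26    1.6351  0.1667  1.1269 -0.1616
  0.4444 -0.6506 -2.2781  0.3464  1.2967]
[ 0.485  -0.2609 -0.0905]
[-0.0006  0.0062] 85.52919572278542
[ 0.5462 -0.5004  0.    ]
```

Call:
jog_arm([
  [0,0.006,-0.04,-0.1,-0.6,-0.8],
  [0,0.006,-0.08,-0.1,-0.6,-0.8],
  [0,0.006,-0.12,-0.1,-0.6,-0.8],
  [0,0.006,-0.15,-0.1,-0.6,-0.8],
  [0,0.006,-0.18,-0.1,-0.6,-0.8],
  [0,0.006,-0.2,-0.1,-0.6,-0.8],
  [0,0.006,-0.215,-0.1,-0.6,-0.8],
  [0,0.006,-0.223,-0.1,-0.6,-0.8],
  [0,0.006,-0.223,-0.1,-0.6,-0.8],
  [0,0.006,-0.223,-0.1,-0.6,-0.8],
  [0,0.006,-0.223,-0.1,-0.6,-0.8],
])

```text
time_s: 9.9
position: [0.4867, -0.2607, 0.0137]
eef_rot: [[0.091, 0.996, 0.003], [0.996, -0.091, 0.0], [0.0, 0.003, -1.0]]
wrist_force: [-0.0, 0.1, 0.1]
gripper_width: 0.876
```

Call:
jog_arm([
  [0,0,0,0,0,0],
  [0,0,0,0,0,0],
  [0,0,0,0,0,0],
  [0,0,0,0,0,0],
  [0,0,0,0,0,0],
  [0,0,0,0,0,0],
  [0,0,0,0,0,0],
], jaw=0.0, force=70)

```text
time_s: 10.6
position: [0.4872, -0.261, 0.0145]
eef_rot: [[0.091, 0.996, 0.004], [0.996, -0.091, -0.0], [0.0, 0.004, -1.0]]
wrist_force: [-1.0, 0.1, 5.8]
gripper_width: 0.386
```

Call:
jog_arm([
  [0,0,0.03,0,0,0],
  [0,0,0.07,0,0,0],
  [0,0.02,0.1,0,0,0],
  [0,0.06,0.1,0,0,-2],
  [0,0.1,0.1,0,0,-4],
  [0,0.15,0.1,0,0,-6],
  [0,0.2,0.1,0,0,-8],
  [-0.008,0.25,0.1,0,0,-10],
  [-0.008,0.3,0.1,0,0,-11],
  [-0.008,0.34,0.1,0,0,-11],
  [-0.008,0.38,0.1,0,0,-11],
  [-0.008,0.4,0.1,0,0,-11],
])

```text
time_s: 11.8
position: [0.479, 0.1418, 0.1145]
eef_rot: [[0.277, 0.961, 0.004], [0.961, -0.277, -0.001], [0.001, 0.004, -1.0]]
wrist_force: [1.5, -0.9, -1.6]
gripper_width: 0.386
```

Call:
jog_arm([
  [0,0,0,0,0,0],
  [0,0,0,0,0,0],
])

```text
time_s: 12.0
position: [0.4785, 0.142, 0.1142]
eef_rot: [[0.276, 0.961, 0.004], [0.961, -0.276, -0.001], [0.0, 0.004, -1.0]]
wrist_force: [0.4, -0.0, -2.1]
gripper_width: 0.388
```

```bash
python3 - <<'E'
from h import *
np.set_printoptions(precision=4,suppress=True)
c=camera('wrist'); save(c,'w5.png'); s=bot.read_state(); print(s['position'],s['eef_rot'],s['gripper_width'],s['wrist_force'])
E
```

```text
[0.4785 0.1413 0.1142] [[ 0.2768  0.9609  0.0035]
 [ 0.9609 -0.2768 -0.001 ]
 [ 0.0001  0.0036 -1.    ]] 0.3891103624465821 [-0.3352 -0.2196 -1.045 ]
```

View pics/w5.png

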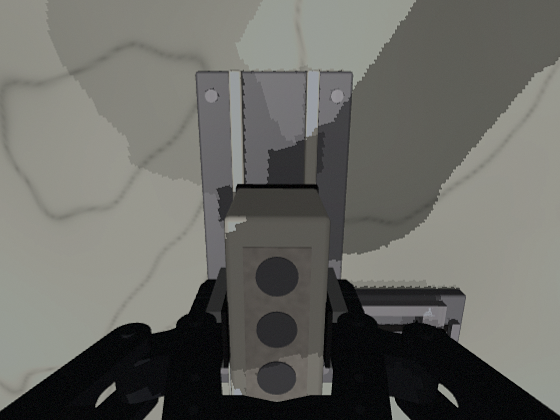

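The wrist view shows the channel's inner wall edges at about (243,75) and (306,75). The held cartridge's lower near edge runs from (237,187) to (319,187). I'll compare the two in the same camera.

```bash
python3 - <<'E'
from h import *
np.set_printoptions(precision=4,suppress=True)
c=camera('wrist'); a=np.radians(-16.17); o=np.array([.5105,.1294])
B=lambda P:np.array([(P[:2]-o)@[np.cos(a),np.sin(a)],(P[:2]-o)@[-np.sin(a),np.cos(a)]])*1000
for n,q,z in [('plate L',(197,71),.01),('plate R',(353,72),.01),('inL',(243,73),.018),('inR',(306,73),.018),('L150',(243,150),.018),('cartL',(237,187),.0997),('cartR',(319,187),.0997),('topL',(228,218),.1477),('topR',(328,218),.1477),('port1',(277,277),.1477),('port2',(277,330),.1477)]: print(n,B(onz(c,q,z)))
s=bot.read_state(); print('tcp',B(s['position']))
g=cv2.cvtColor(c['image'],cv2.COLOR_RGB2GRAY)
for r in (100,120): print(r,g[r,190:360].tolist())
E
```

```text
plate L [-128.9336  -48.3207]
plate R [-128.5817   49.7047]
inL [-127.3021  -18.7567]
inR [-127.3938   19.5967]
L150 [-80.8086 -19.9201]
cartL [-75.074  -15.4963]
cartR [-75.1738  20.5118]
topL [-76.1569 -13.3024]
topR [-76.2476  18.0246]
port1 [-55.7568   2.1122]
port2 [-35.4438   2.1731]
tcp [-33.8377   2.1938]
100 [131, 131, 130, 129, 130, 126, 125, 117, 70, 95, 109, 108, 107, 108, 107, 106, 108, 119, 132, 140, 141, 138, 137, 137, 138, 140, 129, 78, 81, 106, 107, 106, 106, 106, 105, 107, 106, 107, 107, 104, 114, 152, 157, 155, 155, 155, 154, 155, 155, 156, 155, 144, 113, 51, 92, 107, 104, 105, 105, 103, 104, 105, 104, 104, 104, 104, 104, 104, 103, 104, 103, 104, 104, 105, 104, 103, 104, 119, 118, 117, 116, 117, 119, 117, 117, 117, 117, 117, 117, 117, 117, 118, 118, 118, 117, 117, 116, 116, 116, 116, 117, 116, 116, 117, 116, 116, 117, 116, 116, 117, 115, 116, 116, 116, 115, 97, 80, 100, 160, 156, 156, 155, 156, 156, 156, 155, 156, 155, 156, 145, 113, 115, 114, 115, 115, 114, 113, 115, 114, 114, 105, 114, 103, 114, 141, 149, 147, 144, 144, 144, 144, 139, 124, 112, 114, 118, 116, 63,
[... 167 characters left out ...]
105, 106, 104, 105, 106, 106, 105, 106, 106, 105, 105, 105, 105, 106, 105, 105, 104, 108, 133, 155, 155, 155, 156, 155, 154, 155, 155, 156, 153, 129, 65, 83, 106, 105, 103, 104, 103, 104, 103, 103, 104, 102, 103, 102, 104, 102, 102, 103, 103, 103, 102, 103, 103, 103, 101, 103, 102, 102, 102, 113, 118, 117, 117, 116, 116, 115, 116, 116, 116, 116, 116, 115, 116, 116, 116, 114, 115, 115, 114, 115, 115, 115, 115, 115, 116, 115, 116, 115, 116, 115, 113, 99, 96, 76, 151, 157, 156, 156, 156, 155, 155, 156, 155, 156, 157, 147, 60, 116, 114, 114, 114, 113, 112, 114, 113, 115, 115, 115, 114, 62, 65, 66, 66, 65, 68, 66, 65, 66, 66, 66, 66, 66, 65, 65, 65, 66, 61, 53, 75, 98, 97, 97, 96, 96, 97, 95, 96]
```

Call:
jog_arm([
  [-0.0005,-0.0018,-0.02,0,0,0],
  [-0.0005,-0.0018,-0.04,0,0,0],
  [-0.0005,-0.0018,-0.06,0,0,0],
  [-0.0005,-0.0018,-0.075,0,0,0],
  [-0.0005,-0.0018,-0.078,0,0,0],
  [-0.0005,-0.0018,-0.078,0,0,0],
  [-0.0005,-0.0018,-0.078,0,0,0],
  [-0.0005,-0.0018,-0.078,0,0,0],
])

```text
time_s: 12.9
position: [0.4787, 0.1393, 0.0372]
eef_rot: [[0.278, 0.961, 0.005], [0.961, -0.278, 0.0], [0.001, 0.005, -1.0]]
wrist_force: [0.3, 0.2, -1.3]
gripper_width: 0.389
```

```bash
python3 - <<'E'
from h import *
np.set_printoptions(precision=4,suppress=True)
c=camera('wrist'); save(c,'w6.png'); a=np.radians(-16.17); o=np.array([.5105,.1294])
B=lambda P:np.array([(P[:2]-o)@[np.cos(a),np.sin(a)],(P[:2]-o)@[-np.sin(a),np.cos(a)]])*1000
s=bot.read_state(); print('tcp',B(s['position']),s['position'][2],s['eef_rot'],s['wrist_force'])
E
```

```text
tcp [-33.4017   0.6643] 0.037126936449063896 [[ 0.2777  0.9607  0.0049]
 [ 0.9607 -0.2777  0.    ]
 [ 0.0014  0.0047 -1.    ]] [-0.7223  0.5499 -1.8502]
```

View pics/w6.png

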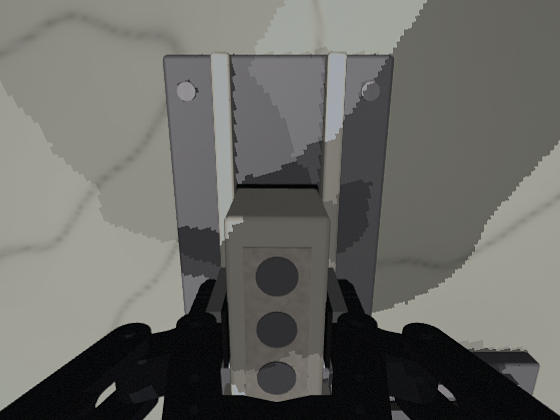

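The cartridge's lower edge (237–319) sits between the inner wall edges (about 235 and 323). I'll nudge it +0.4 mm in y and lower it to the floor.

Call:
jog_arm([
  [0,0.0004,-0.004,0,0,0],
  [0,0.0004,-0.008,0,0,0],
  [0,0.0004,-0.011,0,0,0],
  [0,0.0004,-0.0125,0,0,0],
  [0,0.0004,-0.0125,0,0,0],
  [0,0.0004,-0.0125,0,0,0],
])

```text
time_s: 13.55
position: [0.4785, 0.1397, 0.0245]
eef_rot: [[0.278, 0.961, 0.005], [0.961, -0.278, -0.0], [0.001, 0.004, -1.0]]
wrist_force: [0.0, -0.6, -0.8]
gripper_width: 0.387
```

Call:
jog_arm([
  [0,0,-0.001,0,0,0],
  [0,0,-0.001,0,0,0],
  [0.0029,-0.0008,-0.001,0,0,0],
  [0.0067,-0.0019,-0.001,0,0,0],
  [0.0106,-0.0031,-0.001,0,0,0],
  [0.0144,-0.0042,-0.001,0,0,0],
  [0.0173,-0.005,-0.001,0,0,0],
  [0.0192,-0.0056,-0.001,0,0,0],
  [0.0192,-0.0056,-0.001,0,0,0],
  [0.0192,-0.0056,-0.001,0,0,0],
])

```text
time_s: 14.55
position: [0.4964, 0.134, 0.0245]
eef_rot: [[0.278, 0.961, 0.003], [0.961, -0.278, -0.0], [0.0, 0.003, -1.0]]
wrist_force: [-12.9, 3.9, 19.0]
gripper_width: 0.387
```

Call:
jog_arm([
  [0.0019,-0.0006,0,0,0,0],
  [0.0038,-0.0011,0,0,0,0],
  [0.0058,-0.0017,0,0,0,0],
  [0.0077,-0.0022,0,0,0,0],
  [0.0096,-0.0028,0,0,0,0],
  [0.0096,-0.0028,0,0,0,0],
  [0.0096,-0.0028,0,0,0,0],
])

```text
time_s: 15.25
position: [0.5052, 0.1315, 0.0245]
eef_rot: [[0.278, 0.961, 0.002], [0.961, -0.278, -0.001], [-0.0, 0.002, -1.0]]
wrist_force: [-9.1, 4.7, 8.1]
gripper_width: 0.389
```

Call:
jog_arm([
  [0.0014,-0.0004,0,0,0,0],
  [0.0029,-0.0008,0,0,0,0],
  [0.0043,-0.0013,0,0,0,0],
  [0.0058,-0.0017,0,0,0,0],
  [0.0058,-0.0017,0,0,0,0],
  [0.0058,-0.0017,0,0,0,0],
])

```text
time_s: 15.85
position: [0.5098, 0.1301, 0.0245]
eef_rot: [[0.278, 0.961, -0.0], [0.961, -0.278, -0.0], [-0.001, -0.0, -1.0]]
wrist_force: [-11.9, 6.5, 10.7]
gripper_width: 0.384
```

Call:
jog_arm([
  [0.0005,-0.0001,0,0,0,0],
  [0.001,-0.0003,0,0,0,0],
  [0.0014,-0.0004,0,0,0,0],
  [0.0019,-0.0006,0,0,0,0],
  [0.0019,-0.0006,0,0,0,0],
  [0.0019,-0.0006,0,0,0,0],
])

```text
time_s: 16.45
position: [0.5104, 0.1299, 0.0246]
eef_rot: [[0.278, 0.961, -0.002], [0.961, -0.278, -0.0], [-0.001, -0.002, -1.0]]
wrist_force: [-13.3, 7.9, 11.2]
gripper_width: 0.387
```

Call:
jog_arm([
  [0.0007,-0.0002,0,0,0,0],
  [0.0014,-0.0004,0,0,0,0],
  [0.0024,-0.0007,0,0,0,0],
  [0.0024,-0.0007,0,0,0,0],
  [0.0024,-0.0007,0,0,0,0],
])

```text
time_s: 16.95
position: [0.5115, 0.1296, 0.0247]
eef_rot: [[0.278, 0.961, -0.004], [0.961, -0.278, -0.0], [-0.001, -0.004, -1.0]]
wrist_force: [-11.8, 7.0, 10.3]
gripper_width: 0.39
```

Call:
jog_arm([
  [0.0007,-0.0002,0,0,0,0],
  [0.0014,-0.0004,0,0,0,0],
  [0.0024,-0.0007,0,0,0,0],
  [0.0024,-0.0007,0,0,0,0],
  [0.0024,-0.0007,0,0,0,0],
])

```text
time_s: 17.45
position: [0.5125, 0.1293, 0.0247]
eef_rot: [[0.278, 0.961, -0.006], [0.961, -0.278, -0.0], [-0.002, -0.006, -1.0]]
wrist_force: [-13.0, 7.0, 10.2]
gripper_width: 0.388
```

Call:
jog_arm([
  [0.0005,-0.0001,0,-0.1,-0.3,0],
  [0.0012,-0.0003,0,-0.2,-0.6,0],
  [0.0019,-0.0006,0,-0.3,-0.9,0],
  [0.0019,-0.0006,0,-0.3,-0.9,0],
  [0.0019,-0.0006,0,-0.3,-0.9,0],
])

```text
time_s: 17.95
position: [0.5125, 0.1292, 0.0245]
eef_rot: [[0.278, 0.961, 0.007], [0.961, -0.278, -0.005], [-0.003, 0.008, -1.0]]
wrist_force: [-14.2, 8.7, 10.9]
gripper_width: 0.388
```

```bash
python3 - <<'E'
from h import *
np.set_printoptions(precision=4,suppress=True)
c=camera('wrist'); save(c,'w7.png'); a=np.radians(-16.17); o=np.array([.5105,.1294])
B=lambda P:np.array([(P[:2]-o)@[np.cos(a),np.sin(a)],(P[:2]-o)@[-np.sin(a),np.cos(a)]])*1000
s=bot.read_state(); print('tcp',B(s['position']),s['position'][2],s['eef_rot'],s['wrist_force'],s['wrist_torque'])
t=camera('scene')
cv2.imwrite('pics/s7.png',cv2.cvtColor(cv2.resize(t['image'][165:265,310:430],None,fx=5,fy=5,interpolation=cv2.INTER_CUBIC),cv2.COLOR_RGB2BGR))
E
```

```text
tcp [2.0261 0.4128] 0.0245440114920218 [[ 0.2778  0.9606  0.0068]
 [ 0.9606 -0.2778 -0.0052]
 [-0.0031  0.0079 -1.    ]] [-13.7419   9.255    9.2549] [3.6317 5.2864 0.2455]
```

View pics/w7.png

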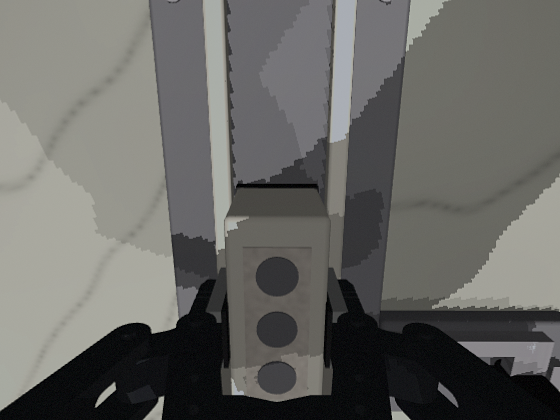

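The cartridge looks unchanged in the grip (foot edge still at row 187, ports at column 277) and straight between the walls. I'll press further and watch how force and travel change.

Call:
jog_arm([
  [0.0011,0.0001,0,0.1,0,0],
  [0.0021,0,0,0.2,0,0],
  [0.003,-0.0003,0,0.3,0,0],
  [0.004,-0.0006,0,0.3,0,0],
  [0.004,-0.0006,0,0.3,0,0],
  [0.004,-0.0006,0,0.3,0,0],
])

```text
time_s: 18.65
position: [0.5138, 0.1289, 0.0245]
eef_rot: [[0.278, 0.961, 0.003], [0.961, -0.278, -0.0], [0.0, 0.003, -1.0]]
wrist_force: [-19.1, 10.1, 16.1]
gripper_width: 0.391
```

```bash
cat > st.py <<'E'
from h import *
np.set_printoptions(precision=4,suppress=True)
a=np.radians(-16.17); o=np.array([.5105,.1294]); M=np.array([[np.cos(a),np.sin(a)],[-np.sin(a),np.cos(a)]])
s=bot.read_state(); R=s['eef_rot']
print('tcp bay',M@(s['position'][:2]-o)*1000,s['position'][2],'F bay',M@s['wrist_force'][:2],s['wrist_force'][2],'tz bay',M@R[:2,2],'yaw',np.degrees(np.arctan2(-R[0,0],R[1,0])),'T',s['wrist_torque'],s['gripper_width'],s['time_s'])
E
python3 st.py
```

```text
tcp bay [3.2848 0.4562] 0.02448202916457554 F bay [-21.141    4.4009] 16.14218882563344 tz bay [0.0025 0.0004] yaw -16.145639309453085 T [3.6504 6.7716 0.1708] 0.3910289499632123 18.65
```

Call:
jog_arm([
  [0.0011,-0.0003,0.0003,0,0,0],
  [0.0021,-0.0006,0.0003,0,0,0],
  [0.003,-0.0009,0.0003,0,0,0],
  [0.0038,-0.0011,0.0003,0,0,0],
  [0.0038,-0.0011,0.0003,0,0,0],
  [0.0038,-0.0011,0.0003,0,0,0],
])

```text
time_s: 19.25
position: [0.5138, 0.1288, 0.0246]
eef_rot: [[0.278, 0.961, -0.003], [0.961, -0.278, -0.0], [-0.001, -0.003, -1.0]]
wrist_force: [-26.8, 17.1, 17.6]
gripper_width: 0.386
```

```bash
python3 st.py
```

```text
tcp bay [3.3028 0.3084] 0.024556113135336975 F bay [-30.5385   8.9262] 17.55843513196459 tz bay [-0.0028 -0.0009] yaw -16.152286581641473 T [6.0013 8.8277 0.3783] 0.38610890937064934 19.25
```

Call:
jog_arm([
  [0.004,0,0.0003,-0.1,-0.3,0],
  [0.0042,0,0.0003,-0.2,-0.6,0],
  [0.0042,0,0.0003,-0.2,-0.8,0],
  [0.0042,0,0.0003,-0.2,-0.8,0],
  [0.0042,0,0.0003,-0.2,-0.8,0],
  [0.0042,0,0.0003,-0.2,-0.8,0],
])

```text
time_s: 19.85
position: [0.5139, 0.1288, 0.0245]
eef_rot: [[0.279, 0.96, 0.005], [0.96, -0.279, -0.004], [-0.003, 0.006, -1.0]]
wrist_force: [-23.9, 12.8, 17.9]
gripper_width: 0.394
```

```bash
cat >> st.py <<'E'
w=camera('wrist')
for c in (w,camera('top'),camera('scene')):
    print([(t,[(round(d['conf'],2),M@(onz(c,d['position'],z)[:2]-o)*1000) for d in spotter.spot_point(c,t)[:2]]) for t,z in (('cartridge',.01),('lock_grip',.062))])
t=c
cv2.imwrite('pics/s9.png',cv2.cvtColor(cv2.resize(t['image'][165:265,310:430],None,fx=6,fy=6,interpolation=cv2.INTER_CUBIC),cv2.COLOR_RGB2BGR))
E
python3 st.py
```

```text
tcp bay [3.4158 0.3948] 0.02451278236912274 F bay [-26.4885   5.6982] 17.898332338274454 tz bay [ 0.006  -0.0029] yaw -16.17496865423029 T [4.6527 8.7475 0.3889] 0.39436697987679176 19.85
[('cartridge', [(0.7, array([ 1.1334, -0.7067]))]), ('lock_grip', [])]
[('cartridge', [(0.7, array([ 2.5079, -1.3837])), (0.4, array([ 3.2278, -3.6731]))]), ('lock_grip', [])]
[('cartridge', [(0.53, array([-2.1078, -4.1523]))]), ('lock_grip', [(0.63, array([ 61.5534, 118.0603]))])]
```

View pics/s9.png

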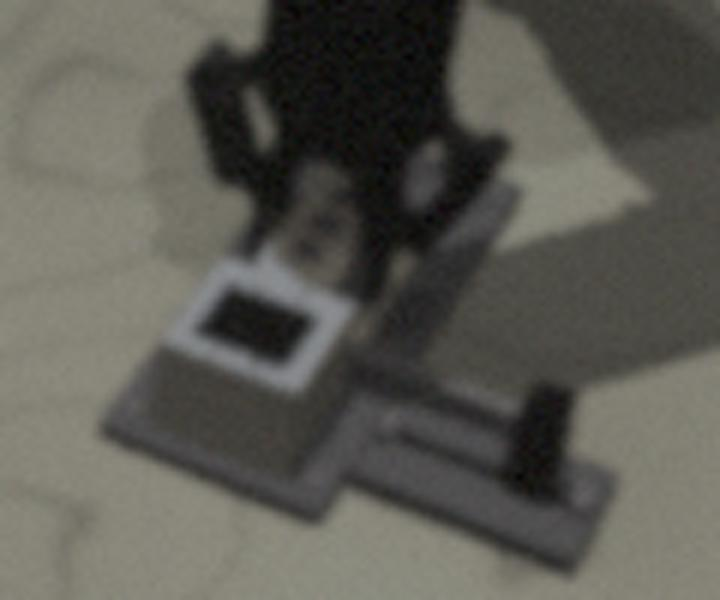

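```bash
python3 - <<'E'
from h import *
c=camera('wrist'); g=cv2.cvtColor(c['image'],cv2.COLOR_RGB2GRAY).astype(float); p=cv2.imread('pics/w7.png',0).astype(float)
q=cv2.imread('pics/w5.png',0).astype(float)
A=(slice(215,395),slice(232,325))
for n,i in (('w7',p),('w5',q)): print(n,cv2.phaseCorrelate(i[A].copy(),g[A].copy()))
w6=cv2.imread('pics/w6.png',0)
print([int(v) for v in g[178:196,278]],[int(v) for v in p[178:196,278]])
E
python3 st.py | head -1
```

```text
w7 ((0.12366764004993769, 0.17815812959756272), 0.9078302864055373)
w5 ((0.010469526285085351, -0.3069959497614434), 0.7328497851452765)
[55, 52, 53, 53, 54, 44, 1, 0, 0, 22, 55, 72, 70, 69, 70, 71, 73, 70] [52, 54, 53, 54, 55, 42, 2, 3, 8, 10, 48, 73, 70, 70, 69, 70, 70, 71]
tcp bay [3.4133 0.3706] 0.024521693262940326 F bay [-26.9709   5.2684] 17.9264052585526 tz bay [ 0.006  -0.0029] yaw -16.180338661559713 T [4.6988 8.7492 0.394 ] 0.39107348165124484 20.35
```

The grip has not slipped, the force holds steady at about 27 N, and the position has stalled at the stop. I'm handing it in.

```bash
python3 -c "
from h import *
print(hand_in())"
```

```text
the job is handed in; nothing more can be done
None
```

I opened the transport lock, put the cartridge in the bay channel and pressed it against the hard stop. I then handed the job in with the arm still holding it there.

- **Lock:** I gripped the knob and slid it until the force rose to about 24 N with almost no further movement. The wrist picture then put it at about 0.043–0.045 (open is 0.045), with the bar clear of the channel. The slide from my first estimate came out about 3 mm short (35 mm against an expected 38–39 mm), which I put down to error in that estimate.
- **Cartridge at the stop:** On the second-to-last push the force rose from 21 to 30 N with only 0.02 mm of movement. That puts the cartridge centre at about bay x = +1 mm, and home is 0, so it agrees within the 2 mm calibration. The plunger travel itself could not be read directly.
- **Final hold:** About 27 N along the channel, 18 N downward and 5 N sideways, steady. Yaw was within 0.1° of the bay and tilt within about 0.3°. Comparing pictures showed no slip in the grip.
- **Checks that disagreed:** The networks' cartridge positions varied by a few mm: +1.1 mm in the wrist camera, +2.5 mm in the top camera and −2.1 mm in the scene camera. The sideways force of about 5 N never fully went away.

The clock read about 20 s at hand-in.

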